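# Close the dry canister and lift its outer lid off the seated inner lid

## Task

The canister's two lids lie latched together on the desk: lower them as one onto the open canister until the inner lid is fully home, turn the knob a quarter turn anticlockwise to unlatch the outer lid, and lift the outer lid off alone so that the inner lid stays seated and I can lay fresh drying cartridges in its tray. Finish while still holding the outer lid in the air, level and still, about 10 cm above the inner lid. Do not drop the lids or part them before they are on the canister, do not shove the canister about, and leave the other things near it alone.

Things in the scene. Friction and masses are not known exactly. Their poses are not given: they have to be found in the camera images.
- canister: square clear-walled canister with rounded corners, 86 x 86 mm outside, 74 mm high, open at the top, a stack of green boards inside; loose, about 0.8 kg. Walls 4 mm, so the mouth is 78 x 78 mm. Origin: centre of its underside; z up, x and y along its sides. It fits any way round (quarter turns are alike)
- inner_lid: white square inner lid, 25 mm high, 0.17 kg, under the outer lid at the start. Origin: centre of its underside. Plug 74 x 74 mm, 12 mm deep (2 mm play each side in the mouth, lowest 5 mm tapered to 67 mm), then an 86 mm rim at 12 to 15 mm that rests on the canister's top edge: origin 62 mm above the canister's when fully home. On top a tray with a 74 mm wall and two steel keepers
- outer_lid: grey square outer lid, 86 x 86 x 17 mm, 0.15 kg with its knob. Origin: centre of its underside. It sits over the inner lid's tray wall (2 mm play each side) on the inner lid's rim, sides parallel: origin 15 mm above the inner lid's. It comes off straight up once unlatched; while latched, lifting it brings the inner lid along, hanging up to 2 mm lower
- knob_grip (a point): middle of the knob's grip bar on its turning axis, 41 mm above the outer lid's origin. The black knob turns on the outer lid: a round foot 47 mm across, 5 mm high, with an upright bar 44 mm long, 14 mm wide, its top 36 mm above the lid's top face. Axes turn with the knob: x along the bar, z up. Pinch the bar across its 14 mm from above; both sides are free
- knob (a joint): knob angle against the outer lid, rad, growing anticlockwise seen from above: about 0 latched (bar along the lid's x axis), 1.57 unlatched (bar along its y axis); stops at -0.15 and 1.75. Light friction (0.025 N m) holds it. From 1.35 to 1.75 the latch bar clears the keepers and the outer lid lifts off
- cartridge_1: aluminium drying cartridge, 44 x 17 x 9 mm, lying flat; leave it alone
- cartridge_2: the second drying cartridge, same size; leave it alone
- flux: small closed jar with an orange cap, 41 mm across, 50 mm high, standing; leave it alone
- cutters: side cutters with red handles, 47 x 124 x 14 mm, lying flat; leave them alone
Not all that is in view belongs to the job. What is shaped like the outer_lid but turquoise is not meant.

How it is judged:
By the outcome, as a careful person would: the job done as asked, in the order asked, and still so for the second after the job is handed in, while the arm keeps its last pose, push and grip.
It also fails if it takes over 51 s, if anything falls off the work surface, if the arm or the gripper's body presses on something with over 40 N, if the wrist force passes 120 N, or if a joint passes its speed limit or range.

## Robot

A 7-joint arm with a two-finger parallel gripper is mounted at the origin on a cart in front of the work surface, level with it; the furniture and walls round the work are solid. World frame = base frame: x ahead of the robot, y to its left, z up, the work surface at z = 0. Lengths are in m, angles in rad, forces in N, time in s.
With the tool pointing down it reaches from about 0.4 to 0.925 m from the base axis. Payload 4.1 kg.
Tool frame: the origin (TCP) lies midway between the tips of the shut fingers; the grasp point (between the pads) lies 19 mm behind it; z points along the fingers, y is the line along which they close (so a half turn about z gives the same grasp; the last joint's range is limited). The gripper opens to 85 mm and grips with 20 to 120 N. Pads are 22 mm wide; open, the fingers measure 114 mm over their backs; the gripper's body (76 mm by 85 mm) begins 54 mm behind the grasp point. The pads swing forward as they close: fully open they stand 13 mm farther back than shut.
Start: joints at [-1.25, 0.398, 0.045, 1.537, -0.019, 1.207, -0.051], TCP at [0.265, 0.594, 0.231] pointing down, gripper open.
Joint ranges: [-2.82, 2.82], [-0.49, 2.23], [-1.37, 1.46], [0, 2.46], [-1.36, 4.5], [0.23, 2], [-2.94, 2.94]. Speed limits (rad/s): [2.57, 2.57, 3.14, 3.14, 3.14, 3.14, 3.14].

## Interface

Orientations are given as [roll, pitch, yaw] about the fixed x, y, z axes, in that order (R = Rz(yaw) Ry(pitch) Rx(roll)).
In Python, from workcell import arm gives the robot as it stands.
- The arm moves only by the tool send_rows, never from a script. Its argument "motion" is text: rows parted by semicolons, each of 7 numbers parted by spaces: the shift along the tool's x, y, z in cm, then the turn, a rotation vector about the tool's x, y, z in rad, then the gripper command: -1 is shut, 1 is fully open, values between are in proportion. In form: x y z rx ry rz grip; .... A call has 1 to 10 rows; each row shifts and turns the commanded pose from where the row before left it, along the tool's axes as they then stand; what a row does not reach is not made up. A row lasts 1/10 s, in which the tool goes at most 50 mm and 8.59 degrees, less where a joint would pass 70% of its speed; a pose out of reach is approached as far as the arm can. A call is refused whole if a number of a shift passes 5 or a number of a turn 0.15, either way. A call with a gripper value outside its range is refused whole. The fingers move at their own pace and stop on an object; the grip force is fixed at half the most. Time passes only in rows, so rows that do not move let the fingers close. It gives the time, the measured TCP pose, the force, the opening and the grip force at its end, in the units of the state.
- arm.state(): the state, without advancing time (a new reading comes with each control period).
- arm.get_image(name): name is "side" or "top" or "wrist"; returns (picture, depth): 420x560x3 uint8, red, green, blue; 420x560 float32, m along the optical axis (not along the pixel's ray), 0 where there is no reading.
- arm.camera_params(name): a dict with "fx", "fy", "cx", "cy" (pixels), "D" ([k1, k2, p1, p2, k3] as OpenCV has them; the pictures are not rectified), "R" (3x3) and "t" (3): a world point X has camera coordinates R X + t; the wrist camera has in their place "mount" (4x4, takes a point from camera to tool coordinates, whose origin is the TCP and whose axes are the flange's). Camera axes: x right, y down, z forward; pixel columns grow to the right and rows downward; lengths in m; the calibration is good to about 2 mm. A picture is of the moment at which its call begins: read the wrist's pose just before it. camera_params takes no time and is no camera call.
- arm.hand_in(): hands the job in; it is judged then, once.
The state is a dict: "time_s": time; "joint_positions": joint angles; "qd": joint speeds; "joint_torque": joint torques, N m; "eef_pos": TCP position; "eef_rot": TCP orientation; "force": force on the tool from outside, world axes, zero at the start; "torque": the same for the moment, N m; "opening": finger opening in m; "grasp_force": force on a finger pad.
Only numpy, scipy, OpenCV 4.12 (cv2) and the standard library are available. Lean on these libraries where they do the work, as an engineer would, in place of code of your own. Each camera call takes 0.05 s, during which the arm holds its last target. There are 200 camera calls.

## Working session

There is one attempt and no reset: what is moved stays moved. The work goes in short steps, Python scripts to look and compute and a tool call to move; the robot and the scene stay as the last step left them, time stands still between calls to the robot, and variables do not carry over. Pictures are saved under pics/ and viewed, at most 11 in all, crops included, and the job is handed in when it is done.

Besides the shell and the picture viewer there is one more tool, called after "Request:" as name(argument=value, ...) on one line, values as JSON. send_rows: Moves the arm, as the interface text tells. Its arguments: {"type":"object","properties":{"motion":{"type":"string"}},"required":["motion"]}

```bash
mkdir -p pics
cat > h.py <<'E'
import numpy as np,cv2
from workcell import arm
from scipy.spatial.transform import Rotation as Rn
def cloud(name):
    s=arm.state(); im,d=arm.get_image(name); p=arm.camera_params(name)
    K=np.array([[p['fx'],0,p['cx']],[0,p['fy'],p['cy']],[0,0,1.]])
    v,u=np.mgrid[:420,:560]
    n=cv2.undistortPoints(np.stack([u,v],-1).reshape(-1,1,2).astype(np.float64),K,np.array(p['D'],float)).reshape(420,560,2)
    P=np.dstack([n[...,0]*d,n[...,1]*d,d]).astype(float)
    if 'mount' in p:
        M=np.array(p['mount']); P=P@M[:3,:3].T+M[:3,3]
        P=P@Rn.from_euler('xyz',s['eef_rot']).as_matrix().T+np.array(s['eef_pos'])
    else:
        P=(P-np.array(p['t']))@np.array(p['R'])
    P[d==0]=np.nan
    return im,P
def save(name,im,scale=1):
    cv2.imwrite('pics/'+name,cv2.resize(im[...,::-1],None,fx=scale,fy=scale))
E
python3 - <<'E'
from h import *
a,P=cloud('top'); b,Q=cloud('side')
np.save('top.npy',P); np.save('topim.npy',a)
save('top.png',a,1.4); save('side.png',b,1.4)
print(arm.state())
E
```

```text
{'time_s': 0.1, 'joint_positions': array([-1.25003363,  0.39910973,  0.04506458,  1.53776738, -0.01870794,
        1.20693385, -0.05069252]), 'qd': array([-0.00058669, -0.00243019,  0.00017638, -0.00349925, -0.00146898,
       -0.00067485,  0.00072108]), 'joint_torque': array([ 3.86148997e-03, -4.76262081e+01,  1.37020133e+00, -2.54949170e+01,
        1.20711961e-02,  4.97714442e-03,  2.27206392e-06]), 'eef_pos': array([0.26465583, 0.59303824, 0.23036736]), 'eef_rot': array([-3.13980073e+00,  1.26944233e-04,  2.72192046e+00]), 'force': array([ 0.35155907, -0.03623585,  0.08344592]), 'torque': array([ 0.02371252, -0.00927307, -0.00397162]), 'grasp_force': 0.0, 'opening': 0.08518393818772031}
```

View pics/top.png

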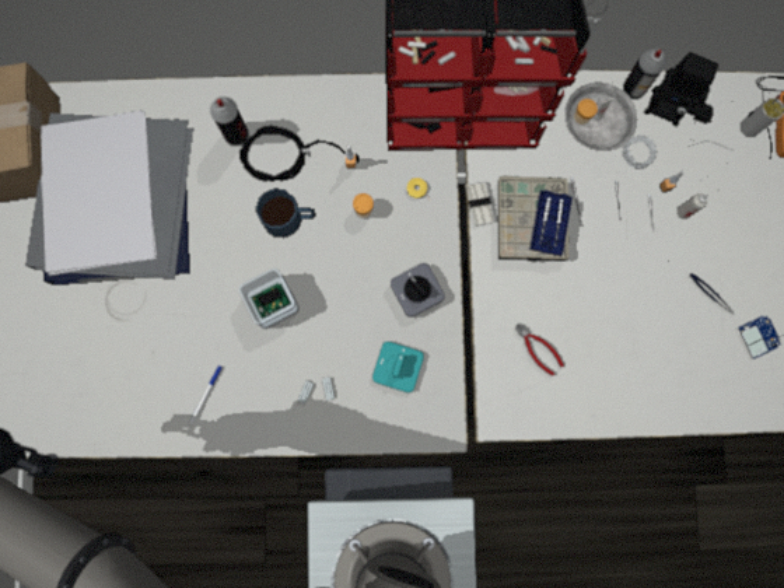

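View pics/side.png

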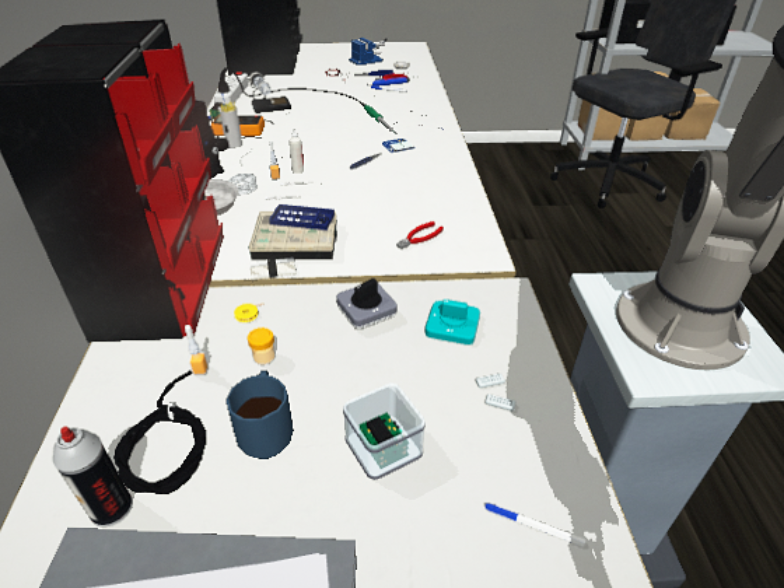

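The top view shows the grey lid pair with the black knob at (418,290) and the open canister at (270,298). The turquoise decoy is at (398,366), the cartridges at (318,388), and the cutters at (540,348). These pixels are at 1.4x scale.

Run:
```python
from h import *
P=np.load('top.npy'); im=np.load('topim.npy')
def reg(n,c,r,zlo,zhi):
    u,v=int(c[0]/1.4),int(c[1]/1.4)
    Q=P[v-r:v+r,u-r:u+r].reshape(-1,3); Q=Q[np.isfinite(Q[:,0])]
    Q=Q[(Q[:,2]>zlo)&(Q[:,2]<zhi)]
    rc=cv2.minAreaRect(Q[:,:2].astype(np.float32)*1000)
    print(n,len(Q),np.round(np.median(Q,0),4),rc)
reg('lid',(418,290),28,.02,.045)
reg('knobbar',(418,290),28,.055,.085)
reg('knoball',(418,290),28,.046,.085)
reg('can rim',(270,298),30,.064,.085)
reg('can',(270,298),30,.02,.085)
reg('mug',(278,210),25,.02,.3)
reg('flux',(363,204),12,.02,.3)
reg('teal',(398,366),28,.008,.1)
np.set_printoptions(precision=3,suppress=True)
Q=P[200//1:215,285:315]; print(Q[::3,::3,2])
```

```text
lid 854 [ 0.5524 -0.0588  0.0317] ((555.439697265625, -59.337318420410156), (86.30052185058594, 86.51579284667969), 25.80927085876465)
knobbar 87 [ 0.5548 -0.0583  0.066 ] ((554.6647338867188, -59.681217193603516), (42.76238250732422, 14.321337699890137), 37.116851806640625)
knoball 97 [ 0.5532 -0.0584  0.0659] ((554.68310546875, -59.71355438232422), (42.814170837402344, 14.638991355895996), 36.03432846069336)
can rim 229 [0.5377 0.2316 0.0726] ((539.1307373046875, 231.00880432128906), (87.5723648071289, 87.22418975830078), 26.27317237854004)
can 879 [0.5385 0.2321 0.0388] ((539.149169921875, 230.982421875), (87.59396362304688, 87.21835327148438), 26.332399368286133)
mug 1022 [0.7101 0.211  0.0549] ((739.0535888671875, 221.44931030273438), (146.10528564453125, 96.18922424316406), 32.98017120361328)
flux 200 [0.725  0.0451 0.048 ] ((727.15869140625, 45.596824645996094), (40.42477798461914, 39.92584228515625), 33.66371536254883)
teal 976 [ 0.4039 -0.0179  0.0173] ((403.96112060546875, -12.523628234863281), (103.24751281738281, 135.8940887451172), 5.598721027374268)
[[ 0.033  0.034  0.026  0.067  0.064  0.032  0.039  0.033  0.032 -0.002]
 [ 0.031  0.03   0.033  0.058  0.07   0.069  0.034  0.031  0.036  0.034]
 [ 0.029  0.031  0.038  0.037  0.062  0.069  0.062  0.042  0.027  0.032]
 [ 0.03   0.032  0.036  0.039  0.036  0.07   0.062  0.034  0.031  0.029]
 [ 0.032  0.034  0.031  0.035  0.036  0.039  0.045  0.03   0.032  0.029]]
```

Request:
send_rows(motion="-2.6 -2.4 0 0 0 0 1;-2.6 -2.4 0 0 0 0 1;-2.6 -2.4 0 0 0 0 1;-2.6 -2.4 0 0 0 0 1;-2.6 -2.4 0 0 0 0 1;-2.6 -2.4 0 0 0 0 1;-2.6 -2.4 0 0 0 0 1;-2.6 -2.4 0 0 0 0 1;-2.6 -2.4 0 0 0 0 1;-2.6 -2.4 0 0 0 0 1")

```text
time_s: 1.1
eef_pos: [0.4047, 0.2669, 0.2311]
eef_rot: [-3.141, -0.0, 2.722]
force: [1.3, -0.1, -1.0]
opening: 0.0852
grasp_force: 0.0
```

Request:
send_rows(motion="-2.6 -2.4 0 0 0 0 1;-2.6 -2.4 0 0 0 0 1;-2.6 -2.4 0 0 0 0 1;-2.6 -2.4 0 0 0 0 1;-2.6 -2.4 0 0 0 0 1;-2.6 -2.4 0 0 0 0 1;-2.6 -2.4 0 0 0 0 1;-2.6 -2.4 0 0 0 0 1;-2.6 -2.4 0 0 0 0 1;-2.6 -2.4 0 0 0 0 1")

```text
time_s: 2.1
eef_pos: [0.5443, -0.0578, 0.231]
eef_rot: [3.142, -0.001, 2.722]
force: [0.6, -0.5, -0.4]
opening: 0.0856
grasp_force: 0.0
```

Request:
send_rows(motion="0 0 0 0 0 0.14 1;0 0 0 0 0 0.14 1;0 0 0 0 0 0.14 1;0 0 0 0 0 0.14 1;0 0 0 0 0 0.14 1;0 0 0 0 0 0.14 1;0 0 0 0 0 0.14 1;0 0 0 0 0 0.14 1;0 0 0 0 0 0.14 1;0 0 0 0 0 0.14 1")

```text
time_s: 3.1
eef_pos: [0.5438, -0.0565, 0.2309]
eef_rot: [-3.141, 0.0, 1.316]
force: [0.3, 0.1, 1.3]
opening: 0.0854
grasp_force: 0.0
```

Request:
send_rows(motion="0 0 0 0 0 0.14 1;0 0 0 0 0 0.14 1;0 0 0 0 0 0.14 1;0 0 0 0 0 0.14 1;0 0 0 0 0 0.14 1;0 0 0 0 0 0.1 1;0 0 0 0 0 0 1;0 0 0 0 0 0 1")

```text
time_s: 3.9
eef_pos: [0.544, -0.0565, 0.231]
eef_rot: [-3.141, 0.0, 0.524]
force: [0.8, -0.5, -1.2]
opening: 0.0856
grasp_force: 0.0
```

Run:
```python
from h import *
im,P=cloud('wrist'); save('w1.png',im,1.4); np.save('w.npy',P); np.save('wi.npy',im)
s=arm.state(); print(s['eef_pos'],s['eef_rot'],s['joint_positions'],s['force'],s['time_s'])
m=np.isfinite(P[...,0]); X=P[...,0];Y=P[...,1];Z=P[...,2]
near=m&(np.hypot(X-.555,Y+.06)<.075)
for n,a,b in(('lid',.015,.045),('bar',.055,.08)):
    k=near&(Z>a)&(Z<b); Q=P[k]
    if len(Q)>5: print(n,len(Q),np.round(np.median(Q,0),4),cv2.minAreaRect(Q[:,:2].astype(np.float32)*1000))
```

```text
[ 0.5439935  -0.05653201  0.23110053] [-3.14125831e+00  2.60524551e-04  5.23746830e-01] [-0.70708608  0.31378408  0.90644244  1.80180252 -0.26880306  1.156396
 -0.76156209] [ 0.20364635  0.49271778 -0.34120522] 3.95
lid 5423 [ 0.5628 -0.0581  0.0323] ((559.1284790039062, -60.795433044433594), (86.29573059082031, 86.10650634765625), 26.646461486816406)
bar 621 [ 0.5604 -0.0598  0.0676] ((559.1677856445312, -60.786537170410156), (44.20396041870117, 14.003746032714844), 36.44551086425781)
```

View pics/w1.png

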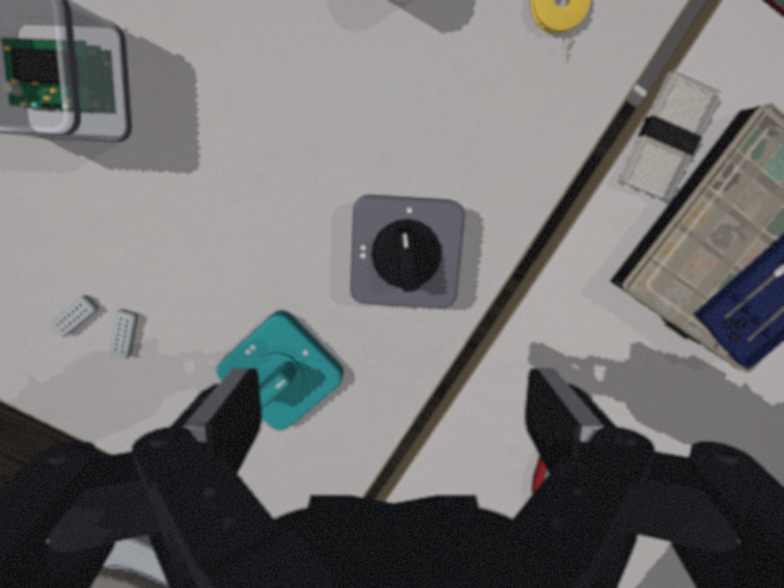

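The grey lid is at (408,250), yaw 26.6°, and the bar is at yaw 36.4°, so the knob sits about 0.17 rad open. Its one-dot mark is at the top and the two-dot mark at the left. I'll align with the bar and descend.

Request:
send_rows(motion="0 0 0 0 0 -0.112 1;0.9 1.2 1 0 0 0 1;0 0 2.5 0 0 0 1;0 0 3 0 0 0 1;0 0 3 0 0 0 1;0 0 3 0 0 0 1;0 0 2.5 0 0 0 1;0 0 1 0 0 0 1;0 0 0 0 0 0 1")

```text
time_s: 4.85
eef_pos: [0.5576, -0.0609, 0.0702]
eef_rot: [-3.14, 0.002, 0.634]
force: [-0.7, -0.1, 0.9]
opening: 0.0855
grasp_force: 0.0
```

Run:
```python
from h import *
im,P=cloud('wrist'); save('w2.png',im,1.4)
s=arm.state(); print(s['eef_pos'],s['eef_rot'],s['force'],s['time_s'])
X=P[...,0];Y=P[...,1];Z=P[...,2]
near=(np.hypot(X-.555,Y+.06)<.04)
for n,a,b in(('bar',.055,.08),):
    k=near&(Z>a)&(Z<b); Q=P[k]
    if len(Q)>5: print(n,len(Q),np.round(np.median(Q,0),4),cv2.minAreaRect(Q[:,:2].astype(np.float32)*1000))
```

```text
[ 0.55867506 -0.06113821  0.07149231] [-3.14155850e+00  6.22081851e-05  6.34224605e-01] [-0.53828963  0.56503157 -0.13742974] 4.9
bar 2295 [ 0.562  -0.0585  0.0675] ((559.6203002929688, -60.2723388671875), (43.42326736450195, 13.947481155395508), 36.5905647277832)
```

View pics/w2.png

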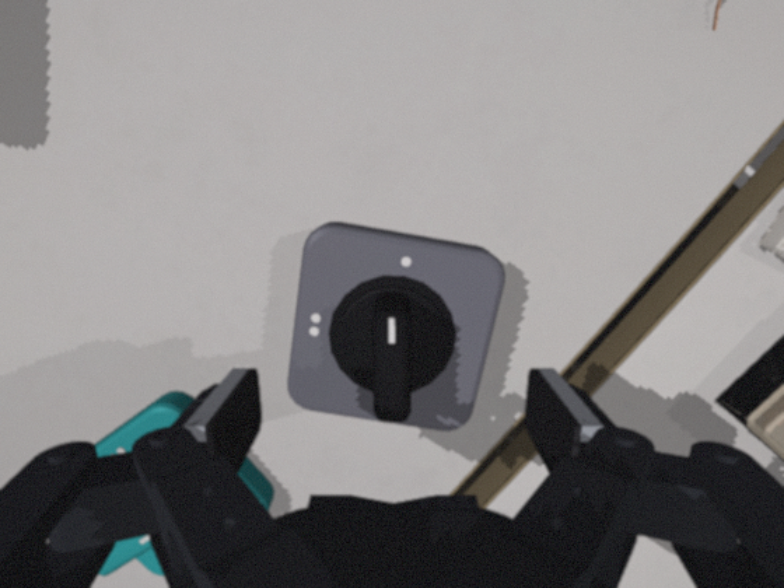

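The bar at (392,330) is centred between the fingers and vertical in the view. I'll go down and close.

Request:
send_rows(motion="0 0 1.5 0 0 0 0.6;0 0 1.5 0 0 0 0.2;0 0 0 0 0 0 -0.2;0 0 0 0 0 0 -0.5;0 0 0 0 0 0 -0.7;0 0 0 0 0 0 -1;0 0 0 0 0 0 -1;0 0 0 0 0 0 -1")

```text
time_s: 5.7
eef_pos: [0.5588, -0.0611, 0.0417]
eef_rot: [3.141, -0.001, 0.634]
force: [-0.2, 0.1, 2.3]
opening: 0.0128
grasp_force: 60.1
```

Request:
send_rows(motion="0 0 0 0 0 0 -1;0 0 -0.5 0 0 0 -1;0 0 -1 0 0 0 -1;0 0 -2 0 0 0 -1;0 0 -3 0 0 0 -1;0 0 -3 0 0 0 -1;0 0 -3 0 0 0 -1;0 0 -2 0 0 0 -1;0 0 -1 0 0 0 -1;0 0 0 0 0 0 -1")

```text
time_s: 6.7
eef_pos: [0.5591, -0.0611, 0.1975]
eef_rot: [3.141, -0.002, 0.634]
force: [0.2, -0.9, -3.4]
opening: 0.0128
grasp_force: 59.7
```

Run:
```python
from h import *
s=arm.state(); print(s)
im,P=cloud('wrist'); im2,Q=cloud('side')
save('w3.png',np.vstack([cv2.resize(im,(400,300)),cv2.resize(im2[150:330,150:420],(400,300))]))
```

```text
{'time_s': 6.7, 'joint_positions': array([-0.64063144,  0.37605769,  0.85806594,  1.8087713 , -0.31835806,
        1.0989506 , -0.60738998]), 'qd': array([ 0.00802223,  0.03151933, -0.02392007,  0.03804822, -0.0102369 ,
       -0.01322755,  0.00685697]), 'joint_torque': array([ -0.20744429, -35.19049287,   8.50117832, -24.64743018,
         0.05228553,   0.1429982 ,  -0.04171379]), 'eef_pos': array([ 0.5590994 , -0.06105176,  0.1974863 ]), 'eef_rot': array([ 3.14060339e+00, -2.28680665e-03,  6.33939487e-01]), 'force': array([ 0.18802732, -0.92183373, -3.43346586]), 'torque': array([-1.21271456e-02, -8.60434732e-05, -2.21537844e-03]), 'grasp_force': 59.65660214424133, 'opening': 0.01283667660836494}
```

View pics/w3.png

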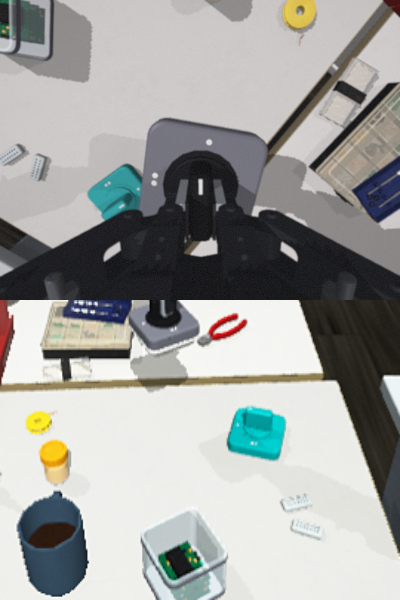

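The lids are lifted as one: the wrist reads -3.4 N and the knob is held with the white rim beneath. I'll carry them to a point just short of the canister.

Request:
send_rows(motion="0.2 -0.8 -0.5 0 0 0 -1;0.4 -1.6 -1 0 0 0 -1;0.6 -2.5 -1 0 0 0 -1;0.7 -3.3 0 0 0 0 -1;0.8 -3.5 0 0 0 0 -1;0.8 -3.5 0 0 0 0 -1;0.8 -3.3 0 0 0 0 -1;0.6 -2.5 0 0 0 0 -1;0.5 -2 0 0 0 0 -1;0.2 -1.5 0 0 0 0 -1")

```text
time_s: 7.8
eef_pos: [0.4568, 0.1716, 0.2206]
eef_rot: [-3.141, 0.002, 0.636]
force: [-0.2, -1.1, -2.7]
opening: 0.0131
grasp_force: 59.6
```

Request:
send_rows(motion="0 0 0 0 0 0 -1;0 0 0 0 0 0 -1")

```text
time_s: 8.0
eef_pos: [0.4581, 0.1691, 0.2209]
eef_rot: [3.141, 0.001, 0.634]
force: [0.3, -0.4, -2.7]
opening: 0.0128
grasp_force: 59.6
```

```bash
cat > m.py <<'E'
from h import *
import sys
s=arm.state(); print(s['eef_pos'],s['eef_rot'],s['force'],s['time_s'])
im,P=cloud('wrist'); save(sys.argv[1],im,1.4)
X=P[...,0];Y=P[...,1];Z=P[...,2]
R=Rn.from_euler('xyz',s['eef_rot']).as_matrix(); T=(P-s['eef_pos'])@R
k=(np.hypot(X-.54,Y-.231)<.075)&(Z>.066)&(Z<.082)
k=cv2.morphologyEx(k.astype(np.uint8),cv2.MORPH_OPEN,np.ones((2,2)))>0
rc=cv2.minAreaRect(P[k][:,:2].astype(np.float32)*1000); print('can rim',k.sum(),np.median(P[k],0),rc)
h=T[...,2]  # lid top at +9mm in tool z (below TCP)
k=(np.hypot(T[...,0],T[...,1])<.075)&(h>.000)&(h<.018)
Q=T[k]; print('lid top in tool',k.sum(),np.median(Q,0),cv2.minAreaRect(Q[:,:2].astype(np.float32)*1000), Q.min(0),Q.max(0))
E
python3 m.py w4.png
```

```text
[0.45814716 0.16914315 0.22087783] [3.14113270e+00 1.19607636e-03 6.34385175e-01] [ 0.33602398 -0.36913573 -2.72588302] 8.0
can rim 2289 [nan nan nan] ((551.9564819335938, 227.98590087890625), (103.9168472290039, 98.00560760498047), 26.542423248291016)
lid top in tool 15078 [ 0.02176089 -0.00048629  0.00957904] ((1.2033424377441406, 1.2775993347167969), (85.01165771484375, 86.8077621459961), 10.078787803649902) [-4.34141119e-02 -4.58389679e-02  1.78111837e-05] [0.04846209 0.04897938 0.01798816]
```

View pics/w4.png

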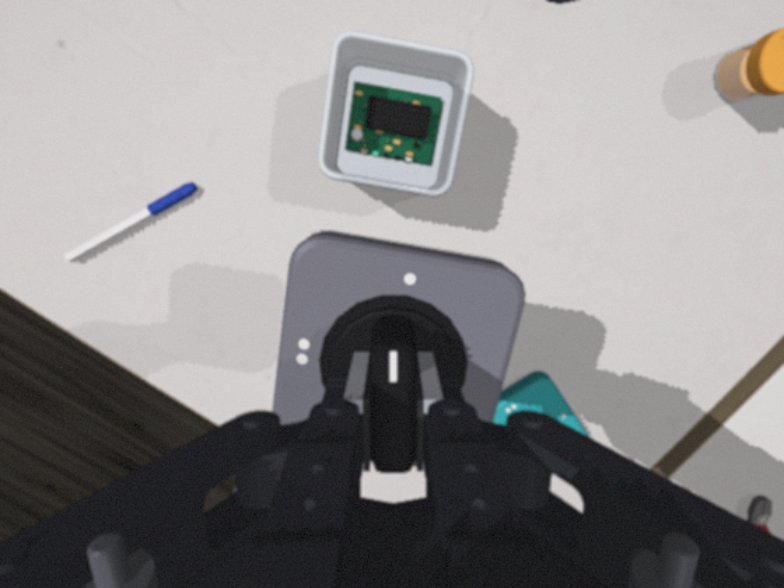

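The view shows the canister mouth at (398,115) and the lid top with its one-dot mark at (410,278). The lid yaw is about 26.3°, and stray depth pixels spoil the rim fit. I'll fit a square ring to the rim instead.

```bash
cat > ring.py <<'E'
from h import *
from scipy.optimize import minimize
def ring(Q,c0,yaw0):
    best=None
    g=np.arange(-10,10.1,.5)/1000
    for yaw in np.radians(np.arange(yaw0-4,yaw0+4.1,.5)):
        R=np.array([[np.cos(yaw),np.sin(yaw)],[-np.sin(yaw),np.cos(yaw)]])
        q=(Q-c0)@R.T
        for a in g:
            ax=np.abs(q[:,0]-a)
            for b in g:
                m=np.maximum(ax,np.abs(q[:,1]-b))
                sc=np.exp(-((m-.041)/.0015)**2).sum()
                if best is None or sc>best[0]: best=(sc,c0+R.T@[a,b],np.degrees(yaw))
    return best
if __name__=='__main__':
    for cam in('wrist','top'):
        im,P=cloud(cam)
        k=(np.hypot(P[...,0]-.54,P[...,1]-.231)<.08)&(P[...,2]>.069)&(P[...,2]<.080)
        Q=P[k]; print(cam,len(Q),np.round(np.percentile(Q,[5,50,95],axis=0),4).tolist())
        print(ring(Q[::max(1,len(Q)//800),:2],np.array([.54,.231]),26.3))
E
python3 ring.py
```

```text
wrist 2106 [[0.4952, 0.1815, 0.0701], [0.5504, 0.2347, 0.0736], [0.5919, 0.2787, 0.075]]
(np.float64(571.8160403038498), array([0.54269151, 0.22899856]), np.float64(26.8))
top 1 [[0.5346, 0.1803, 0.0701], [0.5346, 0.1803, 0.0701], [0.5346, 0.1803, 0.0701]]
(np.float64(0.9999295233595992), array([0.53219995, 0.22382998]), np.float64(23.3))
```

Canister centre is (0.5427, 0.2290) at yaw about 26.6°, consistent with the top camera's offset. I'll move over it and hover.

Request:
send_rows(motion="0.8 0 0 0 0 0 -1;1.5 0 0 0 0 0 -1;2 0 0 0 0 0 -1;2 0.1 0 0 0 0 -1;2 0 0 0 0 0 -1;1.2 0 1 0 0 0 -1;0.8 0 2 0 0 0 -1;0 0 3 0 0 0 -1;0 0 2 0 0 0 -1;0 0 1 0 0 0 -1")

```text
time_s: 9.15
eef_pos: [0.5416, 0.2293, 0.1289]
eef_rot: [3.142, 0.003, 0.634]
force: [0.3, 0.1, -3.9]
opening: 0.0133
grasp_force: 59.5
```

Request:
send_rows(motion="0 0 0.3 0 0 0 -1;0 0 0 0 0 0 -1;0 0 0 0 0 0 -1")

```text
time_s: 9.45
eef_pos: [0.5432, 0.23, 0.1295]
eef_rot: [3.141, -0.002, 0.634]
force: [0.8, -0.2, -3.0]
opening: 0.013
grasp_force: 59.5
```

Run:
```python
from h import *
s=arm.state(); print(s['eef_pos'],s['eef_rot'],s['force'],s['time_s'])
im,P=cloud('wrist'); im2,Q=cloud('side')
save('w5.png',np.hstack([cv2.resize(im,(400,300)),cv2.resize(im2[230:365,210:345],(300,300))]))
c=np.array([.5427,.2290])
for n,p in(('wrist',P),('side',Q)):
    k=(np.hypot(p[...,0]-c[0],p[...,1]-c[1])<.07)&(p[...,2]>.106)&(p[...,2]<.119); q=p[k]
    if len(q)>20: print(n,len(q),np.median(q,0),cv2.minAreaRect(q[:,:2].astype(np.float32)*1000))
```

```text
[0.54320921 0.23004055 0.12951213] [ 3.14128211e+00 -2.42079559e-03  6.33703993e-01] [ 0.75831176 -0.19938812 -2.95664082] 9.45
wrist 2216 [0.57205529 0.25233865 0.11844454] ((545.2772216796875, 229.7598876953125), (84.4760971069336, 86.63480377197266), 26.153949737548828)
side 284 [0.54347223 0.26676181 0.11298632] ((544.5696411132812, 231.7235565185547), (82.20158386230469, 87.8885498046875), 25.93339729309082)
```

View pics/w5.png

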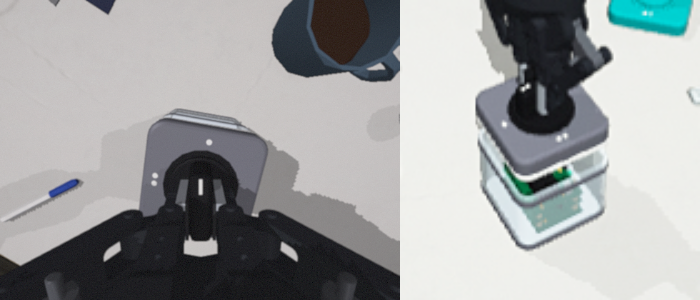

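The side view shows the lid pair hovering squarely above the open canister. A small correction of about 2 mm is needed, then a gentle descent.

Request:
send_rows(motion="-0.2 -0.05 0 0 0 0 -1;0 0 0.3 0 0 0 -1;0 0 0.4 0 0 0 -1;0 0 0.3 0 0 0 -1;0 0 0.3 0 0 0 -1;0 0 0.2 0 0 0 -1;0 0 0 0 0 0 -1")

```text
time_s: 10.25
eef_pos: [0.5402, 0.229, 0.113]
eef_rot: [3.142, 0.0, 0.634]
force: [0.6, 1.2, -1.7]
opening: 0.0129
grasp_force: 59.6
```

Request:
send_rows(motion="0 0 0.2 0 0 0 -1;0 0 0.2 0 0 0 -1;0 0 0.2 0 0 0 -1;0 0 0.2 0 0 0 -1;0 0 0 0 0 0 -1")

```text
time_s: 10.75
eef_pos: [0.5401, 0.2289, 0.1051]
eef_rot: [-3.141, 0.0, 0.634]
force: [-0.2, -0.1, -2.0]
opening: 0.0128
grasp_force: 59.8
```

Request:
send_rows(motion="0 0 0.1 0 0 0 -1;0 0 0.1 0 0 0 -1;0 0 0.1 0 0 0 -1;0 0 0 0 0 0 -1")

```text
time_s: 11.15
eef_pos: [0.5405, 0.229, 0.1037]
eef_rot: [-3.141, -0.001, 0.634]
force: [-2.6, -0.6, 7.3]
opening: 0.0127
grasp_force: 61.1
```

Run:
```python
from h import *
s=arm.state(); print(s['eef_pos'],s['force'],s['torque'],s['joint_positions'],s['time_s'])
im2,Q=cloud('side'); im,P=cloud('wrist')
save('w6.png',np.hstack([cv2.resize(im,(400,300)),cv2.resize(im2[230:365,210:345],(400,400))[50:350]]))
c=np.array([.5427,.2290])
k=(np.hypot(P[...,0]-c[0],P[...,1]-c[1])<.07)&(P[...,2]>.08)&(P[...,2]<.1); q=P[k]
print(len(q),np.median(q,0),cv2.minAreaRect(q[:,:2].astype(np.float32)*1000))
A=np.c_[q[:,:2]-c,np.ones(len(q))]; print(np.linalg.lstsq(A,q[:,2],rcond=None)[0])
```

```text
[0.54047711 0.22903702 0.10367608] [-2.61549608 -0.5936694   7.2540555 ] [-0.19266921  0.67611668  0.04717796] [-1.0024675   0.5099756   0.70140039  1.83621875 -0.40160844  0.94120579
 -1.05929925] 11.15
15142 [0.56074654 0.2454306  0.09414319] ((542.2677001953125, 228.40267944335938), (85.05413818359375, 86.83987426757812), 26.285083770751953)
[-0.03101475 -0.02058145  0.09495724]
```

View pics/w6.png

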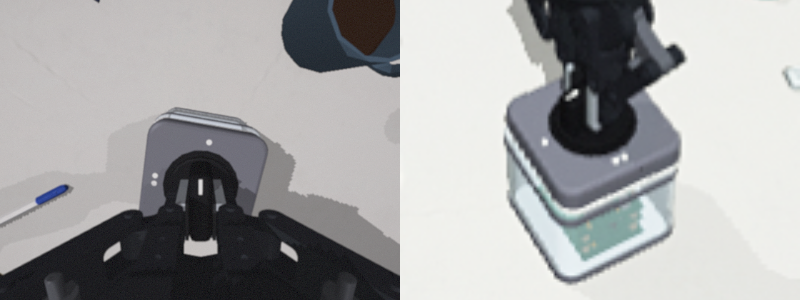

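The lid is down flush on the canister rim with a push of about 10 N. I'll turn the knob anticlockwise.

Request:
send_rows(motion="0 0 -0.05 0 0 -0.08 -1;0 0 0 0 0 -0.1 -1;0 0 0 0 0 -0.1 -1;0 0 0 0 0 -0.1 -1;0 0 0 0 0 -0.1 -1;0 0 0 0 0 -0.1 -1;0 0 0 0 0 -0.1 -1;0 0 0 0 0 0 -1")

```text
time_s: 12.05
eef_pos: [0.5406, 0.2289, 0.1037]
eef_rot: [3.141, -0.001, 1.313]
force: [-0.8, 0.3, 4.6]
opening: 0.0129
grasp_force: 60.6
```

Request:
send_rows(motion="0 0 0 0 0 -0.1 -1;0 0 0 0 0 -0.1 -1;0 0 0 0 0 -0.1 -1;0 0 0 0 0 -0.1 -1;0 0 0 0 0 -0.1 -1;0 0 0 0 0 -0.1 -1;0 0 0 0 0 -0.1 -1;0 0 0 0 0 -0.04 -1;0 0 0 0 0 0 -1;0 0 0 0 0 0 -1")

```text
time_s: 13.05
eef_pos: [0.5407, 0.229, 0.1037]
eef_rot: [3.141, -0.0, 2.051]
force: [-2.3, -2.3, 5.4]
opening: 0.0128
grasp_force: 60.8
```

Run:
```python
from h import *
s=arm.state(); print(s['eef_pos'],s['eef_rot'],s['force'],s['torque'],s['joint_positions'],s['time_s'])
im2,Q=cloud('side'); im,P=cloud('wrist')
save('w7.png',np.hstack([cv2.resize(im,(400,300)),cv2.resize(im2[230:365,210:345],(400,400))[50:350]]))
c=np.array([.5427,.2290])
k=(np.hypot(P[...,0]-c[0],P[...,1]-c[1])<.07)&(P[...,2]>.08)&(P[...,2]<.1); q=P[k]
print(len(q),np.median(q,0),cv2.minAreaRect(q[:,:2].astype(np.float32)*1000))
```

```text
[0.54068982 0.22895637 0.10367416] [ 3.14070750e+00 -1.39824708e-04  2.05086684e+00] [-2.33394078 -2.30532472  5.37842809] [-0.23973661  0.43375529  0.04340885] [-0.7553292   0.43690485  0.36178452  1.83003614 -0.19142123  0.90783097
  0.17364887] 13.05
15155 [0.52703736 0.24795235 0.09412804] ((541.2864990234375, 229.01510620117188), (86.7286148071289, 84.98334503173828), 26.3675537109375)
```

View pics/w7.png

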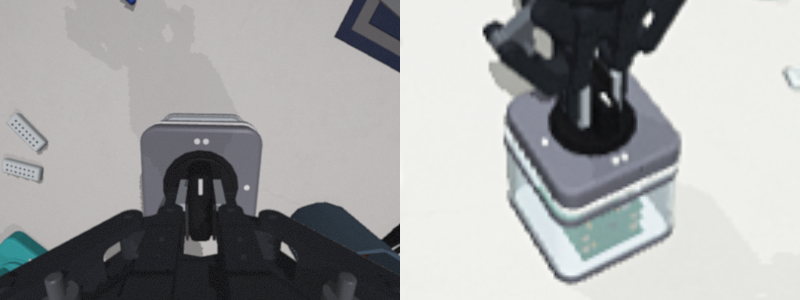

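The pointer is now at the two dots and the lid is still at 26.4°, so the knob is at about 1.59 rad. I'll lift slowly, checking for drag.

Request:
send_rows(motion="0 0 -0.2 0 0 0 -1;0 0 -0.3 0 0 0 -1;0 0 -0.3 0 0 0 -1;0 0 -0.3 0 0 0 -1;0 0 -0.3 0 0 0 -1;0 0 0 0 0 0 -1;0 0 0 0 0 0 -1")

```text
time_s: 13.85
eef_pos: [0.5402, 0.2291, 0.1169]
eef_rot: [3.141, -0.0, 2.054]
force: [-0.2, -0.5, -1.9]
opening: 0.013
grasp_force: 59.8
```

Run:
```python
from h import *
s=arm.state(); print(s['eef_pos'],s['force'],s['torque'],s['time_s'])
im2,Q=cloud('side')
save('w8.png',cv2.resize(im2[210:365,200:355],(500,500)))
```

```text
[0.54022392 0.22907459 0.11687812] [-0.17605686 -0.54491138 -1.91813689] [-0.00969281 -0.00102702  0.03552479] 13.85
```

View pics/w8.png

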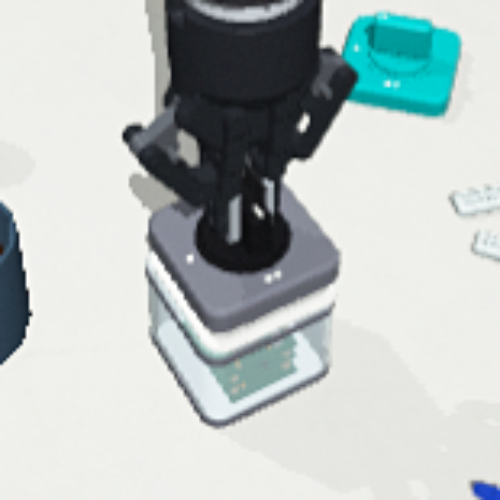

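The outer lid rises alone. The white tray wall shows between it and the canister, and the load has fallen to about that of the outer lid.

Request:
send_rows(motion="0 0 -0.4 0 0 0 -1;0 0 -0.6 0 0 0 -1;0 0 -1 0 0 0 -1;0 0 -1.5 0 0 0 -1;0 0 -1.5 0 0 0 -1;0 0 -1.5 0 0 0 -1;0 0 -1 0 0 0 -1;0 0 -0.8 0 0 0 -1;0 0 -0.5 0 0 0 -1;0 0 -0.2 0 0 0 -1")

```text
time_s: 14.9
eef_pos: [0.5403, 0.229, 0.2072]
eef_rot: [3.141, -0.0, 2.054]
force: [0.1, 0.2, -0.5]
opening: 0.0127
grasp_force: 59.8
```

Request:
send_rows(motion="0 0 0 0 0 0 -1;0 0 0 0 0 0 -1;0 0 0 0 0 0 -1;0 0 0 0 0 0 -1;0 0 0 0 0 0 -1")

```text
time_s: 15.4
eef_pos: [0.5401, 0.229, 0.2066]
eef_rot: [-3.141, -0.0, 2.054]
force: [-0.4, 0.4, -1.9]
opening: 0.0129
grasp_force: 59.8
```

Run:
```python
from h import *
s=arm.state(); print(s['eef_pos'],s['eef_rot'],s['force'],s['qd'],s['time_s'])
im2,Q=cloud('side'); im,P=cloud('top')
save('w9.png',np.hstack([cv2.resize(im2[180:365,200:355],(400,477)),cv2.resize(im[160:280,130:250],(400,477))]))
```

```text
[0.54012519 0.2289941  0.20659603] [-3.14127070e+00 -5.32061177e-06  2.05390283e+00] [-0.35189054  0.43465816 -1.87717933] [ 6.57819374e-05  1.77733012e-04  1.36452109e-04 -1.82175583e-03
  5.77284583e-04 -9.92138887e-04 -1.08961367e-03] 15.4
```

View pics/w9.png

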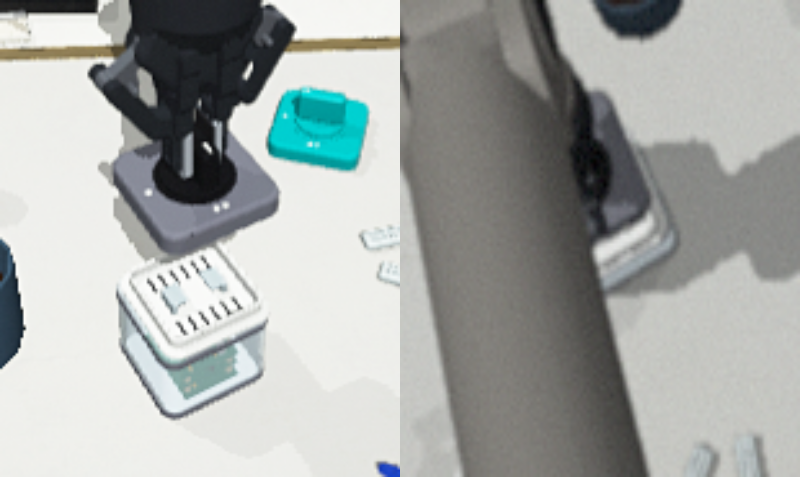

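The inner lid sits flush and level on the canister, at about (190,300) in the view. The outer lid is held level and still about 10 cm above it.

```bash
python3 -c "
from workcell import arm
print(arm.hand_in())"
```

```text
the job is handed in; nothing more can be done
None
```

I lowered the two lids onto the canister as one, turned the knob a quarter turn to unlatch, and lifted the outer lid off alone; the inner lid stays seated, the outer lid is held level and still about 10 cm above it, and the job was handed in at about 15.5 s.

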